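Tare the counting scale with an awl and tip in the turned knobs

TASK

Weigh out the batch of turned knobs: take the short awl from the rack and, with its tip, press the recessed tare button (the middle one of the three) of the scale fully down while the pan is still empty; after that tip all six knobs from the cup into the scale's pan. At the end the awl must hang upright in a rack hole again with its shoulder down on the board, and the emptied cup stand upright on the bench. Do not press the outer buttons, do not press tare again once knobs are in the pan, and leave the other two tools, the bottle and the sanding block where they are.

Things in the scene. Friction and masses are not known exactly. Their poses are not given: they have to be found in the camera images.
- scale: Grey bench counting scale, fixed to the bench, 250 x 180 mm (its x by y), 50 mm tall. Origin: on the bench, inside its footprint; the housing spans x -120 to +130 mm, y -90 to +90 mm. The button panel is its level top face (z = 50 mm) at its -x end; a round steel weigh pan sits on the +x part.
- tare (a joint): The tare (zero) button: the MIDDLE one of three like small round black buttons in a row along the scale's y, 45 mm apart. Cap 12 mm across, at the bottom of a 15 mm round recess, its top 6 mm below the panel; pushes straight down. Joint value 0 = released, 0.005 m = fully down; spring, about 4 N for full travel.
- tare_top (a point): Centre of the top of the tare button's cap (moves with it), released 44 mm above the bench; scale z is up.
- side_a (a joint): Outer button at y = -45 mm of the scale, same cap and recess; value as for tare. Not to be pressed.
- side_b (a joint): Outer button at y = +45 mm of the scale, same cap and recess; value as for tare. Not to be pressed.
- pan (a point): Centre of the inner floor of the steel weigh pan, 66 mm above the bench. Pan is round, fixed to the scale, 124 mm across at its floor, 164 mm across its rim, rim 38 mm above this point (104 mm above the bench), wall 3 mm.
- rack: Wooden bench tool rack, fixed: a level 250 x 70 mm board (long side along its x), 14 mm thick, top 110 mm above the bench, on end cheeks, with a 12 mm tall bar along the bench under its middle. Three 17 mm through holes on its centre line, 80 mm apart; a tool hangs in each, handle up. Origin on the bench under the middle hole.
- hole0 (a point): Centre of the rack hole at rack x = -80 mm, on the board's top face (110 mm up).
- hole1 (a point): Centre of the rack hole at rack x = 0 mm, on the board's top face (110 mm up).
- hole2 (a point): Centre of the rack hole at rack x = 80 mm, on the board's top face (110 mm up).
- awl: The stylus: blunt awl hanging in one of the rack holes (varies), about 90 g. Pale straight round handle, shortest and slimmest of the three: 24 mm across, top 88 mm above the origin (grip 14 to 85 mm up). Origin: centre of the underside of its 28 mm wide, 14 mm tall steel ferrule, the shoulder on the board; z up. Below it a 7 mm round shank to a flat 6 mm tip 76 mm under the origin.
- gouge: Bystander turning gouge in the rack: longer brown handle, 30 mm across, top 150 mm above its shoulder; origin at the shoulder as for the awl; brass ferrule.
- chisel: Bystander turning chisel in the rack: dark handle, 28 mm across, top 130 mm above its shoulder; origin at the shoulder; brass ferrule.
- cup: Aluminium measuring cup standing on the bench, loose: round, 60 mm across at the bottom, flaring to 92 mm across at the rim, 75 mm tall, wall 3 mm, floor 4 mm. A straight level round handle, 20 mm thick, runs along its -x at 60 mm height, from the wall to 145 mm from the cup's axis. Origin: centre of its underside, z up. About 120 g, holds the six knobs.
- cup_grip (a point): Point on the axis of the cup's handle, 95 mm from the cup's axis, 60 mm above its underside.
- knob0: One of six like turned wooden furniture knobs in the cup, loose: head 22 mm across and 10 mm thick on a 14 mm wide, 8 mm long foot, 18 mm overall. Origin: centre of the foot's underside. 12 g.
- knob1: One of six like turned wooden furniture knobs in the cup, loose: head 22 mm across and 10 mm thick on a 14 mm wide, 8 mm long foot, 18 mm overall. Origin: centre of the foot's underside. 12 g.
- knob2: One of six like turned wooden furniture knobs in the cup, loose: head 22 mm across and 10 mm thick on a 14 mm wide, 8 mm long foot, 18 mm overall. Origin: centre of the foot's underside. 12 g.
- knob3: One of six like turned wooden furniture knobs in the cup, loose: head 22 mm across and 10 mm thick on a 14 mm wide, 8 mm long foot, 18 mm overall. Origin: centre of the foot's underside. 12 g.
- knob4: One of six like turned wooden furniture knobs in the cup, loose: head 22 mm across and 10 mm thick on a 14 mm wide, 8 mm long foot, 18 mm overall. Origin: centre of the foot's underside. 12 g.
- knob5: One of six like turned wooden furniture knobs in the cup, loose: head 22 mm across and 10 mm thick on a 14 mm wide, 8 mm long foot, 18 mm overall. Origin: centre of the foot's underside. 12 g.
- finish: Bystander: amber glass bottle of finish, 54 mm across, 140 mm tall, standing; origin: centre of its underside.
- block: Bystander: cork sanding block 65 x 40 x 35 mm lying on the bench; origin: centre of its underside.
Things that resemble listed ones, but are neither listed nor needed, are in the scene too. There is more than one size of the cup; the job needs the largest.

How it is judged:
On the way, in this order (a step that is already met when the one before it is completed fails the run):
1. the tare button is pressed fully down with the tip of the held awl (value of joint tare above 0.004 m and contact force between awl and tare above 0.5 N and contact force between awl and the fingers above 1 N), for 0.1 s.
2. all six knobs are in the scale's pan (horizontal distance between each of knob0, knob1, knob2, knob3, knob4, knob5 and pan below 0.08 m and z of knob0 in the frame of pan between -0.005 and 0.05 m and z of knob1 in the frame of pan between -0.005 and 0.05 m and z of knob2 in the frame of pan between -0.005 and 0.05 m and z of knob3 in the frame of pan between -0.005 and 0.05 m and z of knob4 in the frame of pan between -0.005 and 0.05 m and z of knob5 in the frame of pan between -0.005 and 0.05 m), for 0.3 s.
At the end, for the whole second after the job is handed in: All six knobs at rest in the pan (within 80 mm of its centre, under 50 mm above its floor); cup upright on the bench, at rest (tilt under 0.1 rad, underside under 8 mm up); awl upright (0.15 rad), at rest in any rack hole, shoulder within 10 mm of its centre, under 6 mm above the board (all of step 2 and linear speed of each of knob0, knob1, knob2, knob3, knob4, knob5, cup, awl below 0.03 m/s and angle between cup's own z axis and vertical below 0.1 rad and height (world z) of cup below 0.008 m and angle between awl's own z axis and vertical below 0.15 rad and ((horizontal distance between awl and hole0 below 0.01 m and z of awl in the frame of hole0 below 0.006 m) or (horizontal distance between awl and hole1 below 0.01 m and z of awl in the frame of hole1 below 0.006 m) or (horizontal distance between awl and hole2 below 0.01 m and z of awl in the frame of hole2 below 0.006 m))); the robot touches nothing.
It fails at once if an outer button of the scale is pressed (more than 3 mm) (value of joint any of side_a, side_b above 0.003 m).
It fails at once if tare is pressed while a knob is in the pan (value of joint tare above 0.003 m and ((horizontal distance between knob0 and pan below 0.08 m and z of knob0 in the frame of pan between -0.005 and 0.05 m) or (horizontal distance between knob1 and pan below 0.08 m and z of knob1 in the frame of pan between -0.005 and 0.05 m) or (horizontal distance between knob2 and pan below 0.08 m and z of knob2 in the frame of pan between -0.005 and 0.05 m) or (horizontal distance between knob3 and pan below 0.08 m and z of knob3 in the frame of pan between -0.005 and 0.05 m) or (horizontal distance between knob4 and pan below 0.08 m and z of knob4 in the frame of pan between -0.005 and 0.05 m) or (horizontal distance between knob5 and pan below 0.08 m and z of knob5 in the frame of pan between -0.005 and 0.05 m))).
It fails at once if the gouge, chisel, bottle or sanding block is moved more than 30 mm or tipped more than 0.3 rad ((distance of gouge from where it was at the start of the episode above 0.03 m or angle between gouge's own z axis and vertical above 0.3 rad) or (distance of chisel from where it was at the start of the episode above 0.03 m or angle between chisel's own z axis and vertical above 0.3 rad) or (distance of finish from where it was at the start of the episode above 0.03 m or angle between finish's own z axis and vertical above 0.3 rad) or (distance of block from where it was at the start of the episode above 0.03 m or angle between block's own z axis and vertical above 0.3 rad)).
It also fails if it takes over 72 s, if anything falls off the work surface, if the arm or the gripper's body presses on something with over 40 N, if the wrist force passes 120 N, or if a joint passes its speed limit or range.

ROBOT

A 7-joint arm with a two-finger parallel gripper is mounted at the origin on the work surface. World frame = base frame: x ahead of the robot, y to its left, z up, the work surface at z = 0. Lengths are in m, angles in rad, forces in N, time in s.
With the tool pointing down it reaches from about 0.35 to 0.9 m from the base axis. Payload 8.1 kg.
Tool frame: the origin (TCP) lies at the very end of the fingers, on their centre line; the grasp point (between the pads) lies 19 mm behind it (arm.tcp_to_grasp is the distance from the TCP to the grasp point, in m); z points along the fingers, y is the line along which they close (so a half turn about z gives the same grasp; the last joint's range is limited). The gripper opens to 92 mm and grips with 3 to 60 N. Pads are 19 mm wide; open, the fingers measure 130 mm over their backs; the gripper's body (75 mm by 190 mm) begins 47 mm behind the grasp point.
Start: joints at [-1.297, 0.434, 0.025, 1.573, -0.012, 1.134, -0.075], TCP at [0.23, 0.581, 0.227] pointing down, gripper open.
Joint ranges: [-2.62, 2.62], [-0.44, 2.09], [-1.27, 1.32], [0.08, 2.57], [-1.32, 4.46], [0.12, 2], [-2.74, 2.74]. Speed limits (rad/s): [2.22, 2.22, 3.01, 3.01, 3.14, 3.14, 3.14].

INTERFACE

Orientations are given as [roll, pitch, yaw] about the fixed x, y, z axes, in that order (R = Rz(yaw) Ry(pitch) Rx(roll)).
In Python, from cell import readout, capture, camera_info, job, arm gives the robot as it stands.
- The arm moves only by the tool servo_tool, never from a script. Its argument "moves" is a list of rows, each a list of 7 numbers: the shift along the tool's x, y, z in m, then the turn, a rotation vector about the tool's x, y, z in rad, then the closure, from 0 (fully open) to 1 (shut). A call has 1 to 20 rows; each row shifts and turns the commanded pose from where the row before left it, along the tool's axes as they then stand; what a row does not reach is not made up. A row lasts 1/8 s, in which the tool goes at most 62.5 mm and 10.7 degrees, less where a joint would pass 70% of its speed; a pose out of reach is approached as far as the arm can. A call with a gripper value outside its range is refused whole. The fingers move at their own pace and stop on an object; the grip force is fixed at half the most. Time passes only in rows, so rows that do not move let the fingers close. It gives the time, the measured TCP pose, the force, the opening and the grip force at its end, in the units of the state.
- readout.get_obs(): the state, without advancing time (a new reading comes with each control period).
- capture(name): name is "side" or "top" or "wrist"; returns (picture, depth): 420x560x3 uint8, red, green, blue; 420x560 float32, m along the optical axis (not along the pixel's ray), 0 where there is no reading.
- camera_info(name): a dict with "intrinsics" (3x3 intrinsics, pixels), "k1" (the pictures are not rectified: a ray, as slopes to the right and down, at radius r is drawn at 1 + k1 r^2 times it, then the intrinsics apply), "origin" and "rotation" of the camera in the world; the wrist camera has in their place "mount" (4x4, takes a point from camera to tool coordinates, whose origin is the TCP and whose axes are the flange's). Camera axes: x right, y up, looking along -z (the intrinsics and any distortion apply to the point x, -y, -z); pixel columns grow to the right and rows downward; lengths in m; the calibration is good to about 2 mm. A picture is of the moment at which its call begins: read the wrist's pose just before it. camera_info takes no time and is no camera call.
- job.job_done(): hands the job in; it is judged then, once.
The state is a dict: "t": time; "joint_pos": joint angles; "qd": joint speeds; "effort": joint torques, N m; "tcp_pos": TCP position; "tcp_rot": TCP orientation; "wrist_force": force on the tool from outside, world axes, zero at the start; "moment": the same for the moment, N m; "finger_gap": opening from 0.0 (shut) to 1.0 (fully open); "finger_force": force on a finger pad.
Only numpy, scipy, OpenCV 4.12 (cv2) and the standard library are available. Lean on these libraries where they do the work, as an engineer would, in place of code of your own. Each camera call takes 0.05 s, during which the arm holds its last target. There are 200 camera calls.

## Working session

There is one attempt and no reset: what is moved stays moved. The work goes in short steps, Python scripts to look and compute and a tool call to move; the robot and the scene stay as the last step left them, time stands still between calls to the robot, and variables do not carry over. Pictures are saved under pics/ and viewed, at most 10 in all, crops included, and the job is handed in when it is done.

Besides the shell and the picture viewer there is one more tool, called after "Call:" as a command line: name --pt "numbers of a row" for each row, then --argument value for the rest. servo_tool: Moves the arm, as the interface text tells. Its arguments: {"type":"object","properties":{"moves":{"type":"array"}},"required":["moves"]}

```bash
mkdir -p pics
cat > h.py <<'E'
import numpy as np, cv2
from cell import readout, capture, camera_info, job, arm
from scipy.spatial.transform import Rotation as R
def grab(n):
    o=readout.get_obs(); p,d=capture(n); np.savez('%s.npz'%n,p=p,d=d,tp=o['tcp_pos'],tr=o['tcp_rot']); return p,d
def load(n):
    return np.load('%s.npz'%n)
def pose(n,z):
    c=camera_info(n)
    if 'mount' in c:
        M=np.array(c['mount']); T=np.eye(4); T[:3,:3]=R.from_euler('xyz',z['tr']).as_matrix(); T[:3,3]=z['tp']
        W=T@M; return W[:3,3],W[:3,:3],c
    return np.array(c['origin']),np.array(c['rotation']),c
def rays(n,z,uv):
    o,Rw,c=pose(n,z); K=np.array(c['intrinsics']); uv=np.atleast_2d(np.array(uv,float))
    s=np.c_[(uv[:,0]-K[0,2])/K[0,0],(uv[:,1]-K[1,2])/K[1,1]]; q=s.copy()
    for _ in range(20): q=s/(1+c['k1']*(q**2).sum(1,keepdims=True))
    return o,np.c_[q[:,0],-q[:,1],-np.ones(len(q))]@Rw.T
def onplane(n,z,uv,h):
    o,d=rays(n,z,uv); return o+d*((h-o[2])/d[:,2])[:,None]
def cloud(n,z):
    v,u=np.mgrid[0:420,0:560]; o,d=rays(n,z,np.c_[u.ravel(),v.ravel()])
    return (o+d*z['d'].ravel()[:,None]).reshape(420,560,3)
E
python3 - <<'E'
from h import *
for n in('top','side','wrist'):
    p,d=grab(n); z=load(n); o,Rw,c=pose(n,z); print(n,o.round(3),Rw[:,2].round(2),c['k1'],np.array(c['intrinsics']).round(0).tolist(),(d>0).mean())
    cv2.imwrite('pics/%s0.png'%n,p[...,::-1])
print(readout.get_obs()['tcp_rot'])
a=cv2.imread('pics/top0.png');b=cv2.imread('pics/side0.png')
E
```

```text
Traceback (most recent call last):
IndexError: too many indices for array: array is 1-dimensional, but 2 were indexed
```

```bash
sed -i "s/np.array(c\['rotation'\]),c/R.from_euler('xyz',c['rotation']).as_matrix(),c/" h.py
python3 - <<'E'
from h import *
print(camera_info('top')); print(camera_info('wrist'))
for n in('top','side','wrist'):
    p,d=grab(n); z=load(n)
    cv2.imwrite('pics/%s0.png'%n,p[...,::-1])
    o,Rw,c=pose(n,z); print(n,o.round(3),Rw[:,2].round(2),(d>0).mean())
print(readout.get_obs()['tcp_rot'])
E
```

```text
{'intrinsics': array([[405.70621537,   0.        , 274.15433795],
       [  0.        , 405.70621537, 215.50269093],
       [  0.        ,   0.        ,   1.        ]]), 'k1': -0.06967659722222788, 'origin': array([0.28913463, 0.05468947, 1.0782932 ]), 'rotation': array([ 0.21026944, -0.00530836, -1.42506337])}
{'intrinsics': array([[341.80335724,   0.        , 275.6508661 ],
       [  0.        , 341.80335724, 208.46950562],
       [  0.        ,   0.        ,   1.        ]]), 'k1': -0.0779326522702, 'mount': array([[-1.70289809e-03,  9.67940131e-01,  2.51175242e-01,
         6.72906710e-02],
       [ 9.99998340e-01,  1.81103052e-03, -1.99358233e-04,
        -3.13471020e-05],
       [-6.47852863e-04,  2.51174486e-01, -9.67941609e-01,
        -1.57894489e-01],
       [ 0.00000000e+00,  0.00000000e+00,  0.00000000e+00,
         1.00000000e+00]])}
top [0.289 0.055 1.078] [-0.21 -0.03  0.98] 0.9961181972789116
side [-0.085 -0.733  0.869] [-0.46 -0.63  0.62] 0.9959311224489796
wrist [0.167 0.606 0.384] [-0.23  0.09  0.97] 0.9798214285714286
[-3.14060715e+00  1.19454694e-04  2.76477508e+00]
```

View pics/top0.png

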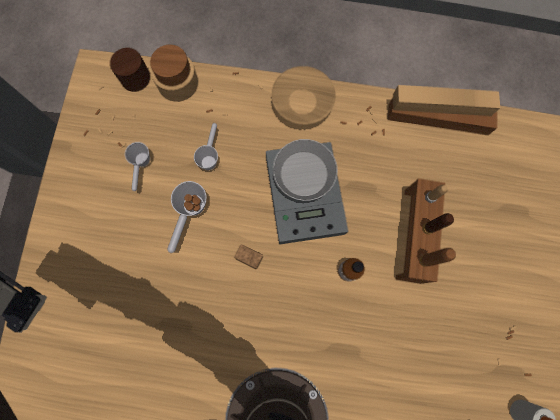

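View pics/side0.png

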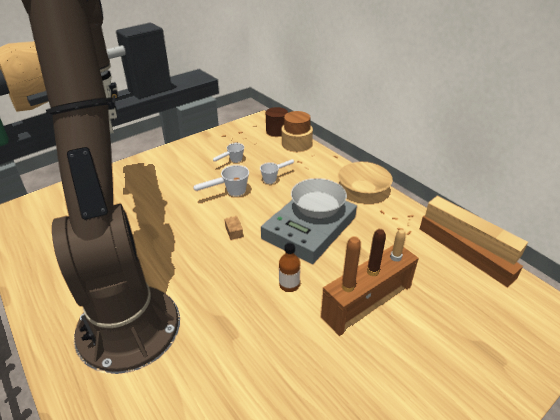

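In the top view, the awl candidates are the pale slim handle at (435,192), the dark chisel at (440,222) and the brown gouge at (443,256). I choose the pale, short one. The cup candidates are (188,198), the largest and holding knobs, and the smaller (138,153) and (206,157). I choose (188,198). The buttons are at about (295,232), (312,229) and (330,226), so the middle one is tare.

```bash
cat > m.py <<'E'
from h import *
z=load('top'); P=cloud('top',z); im=z['p']; hsv=cv2.cvtColor(im,cv2.COLOR_RGB2HSV)
def rg(u0,v0,u1,v1):
    m=np.zeros((420,560),bool); m[v0:v1,u0:u1]=1; return m
Z=P[...,2]
def circ(pts):
    A=np.c_[2*pts[:,:2],np.ones(len(pts))]; s=np.linalg.lstsq(A,(pts[:,:2]**2).sum(1),rcond=None)[0]
    return s[:2],np.sqrt(s[2]+s[0]**2+s[1]**2)
print('bench z',np.median(Z[300:400,350:500]))
# rack board
m=rg(395,165,460,295)&(abs(Z-.11)<.008); pts=P[m]; r=cv2.minAreaRect((pts[:,:2]*1000).astype(np.float32)); print('rack',r,np.median(pts[:,2]))
# pan rim
m=rg(260,130,345,210)&(abs(Z-.102)<.006); print('pan',circ(P[m]),m.sum(),P[m][:,2].max())
# scale panel
m=rg(260,140,355,250)&(abs(Z-.05)<.006); pts=P[m]; print('panel',cv2.minAreaRect((pts[:,:2]*1000).astype(np.float32)),np.median(pts[:,2]))
# cup rim
m=rg(165,175,215,220)&(Z>.066)&(Z<.085); pts=P[m]; c,_=circ(pts); 
for _ in range(3):
    rr=np.linalg.norm(pts[:,:2]-c,axis=1); pts=pts[abs(rr-.0445)<.006] if len(pts)>20 else pts; c,rad=circ(pts)
print('cup',c,rad,len(pts))
# handle
m=rg(160,205,200,260)&(Z>.045)&(Z<.08); pts=P[m]; d=np.linalg.norm(pts[:,:2]-c,axis=1); pts=pts[(d>.06)&(d<.16)]
mm=pts.mean(0); u,s,v=np.linalg.svd(pts[:,:2]-mm[:2]); print('handle',mm,v[0],np.linalg.norm(pts[:,:2]-c,axis=1).max(),pts[:,2].max())
# buttons
g=cv2.cvtColor(im,cv2.COLOR_RGB2GRAY); b=((g<45)&rg(280,218,345,242)).astype(np.uint8)
n,l,st,ce=cv2.connectedComponentsWithStats(b)
for i in range(1,n):
    if st[i,4]>8: print('btn',st[i,4],ce[i],onplane('top',z,ce[i],.045).round(4))
for nm,bx in(('awl',(425,180,460,210)),('chisel',(425,208,460,240)),('gouge',(425,240,460,272))):
    m=rg(*bx)&(Z>.13); p=P[m]; t=p[p[:,2]>p[:,2].max()-.012]; print(nm,p[:,2].max(),t.mean(0).round(4),p.mean(0).round(4))
for nm,bx in(('bottle',(335,250,375,285)),('block',(230,240,268,272))):
    m=rg(*bx)&(Z>.02); p=P[m]; print(nm,p.min(0).round(3),p.max(0).round(3))
for nm,bx in(('knobs',(175,190,210,215)),):
    m=rg(*bx)&(hsv[...,1]>90); print(nm,P[m].mean(0).round(3),P[m][:,2].max())
a=cv2.resize(im[110:270,160:360,::-1],None,fx=2,fy=2); b=cv2.resize(im[165:295,390:470,::-1],None,fx=2.46,fy=2.46)[:320]
cv2.imwrite('pics/crop1.png',np.hstack([a,b]))
print(arm.tcp_to_grasp)
E
python3 m.py
```

```text
bench z 0.0005020814724610023
rack ((517.9525146484375, -296.1810607910156), (73.68932342529297, 250.96839904785156), 88.93576049804688) 0.11067669031371064
pan (array([0.62523507, 0.02033817]), np.float64(0.07783107169541148)) 531 0.10794881381562405
panel ((587.8941040039062, 8.151481628417969), (251.55075073242188, 180.96356201171875), 16.782394409179688) 0.05104493075635985
cup [0.51398801 0.30402976] 0.043964610487143986 246
handle [0.41321543 0.31948978 0.06843911] [-0.98602723  0.16658423] 0.1438828119223023 0.07475558578991559
btn 18 [301.88888889 218.27777778] [[0.5114 0.0088 0.045 ]]
btn 15 [329.66666667 226.46666667] [[ 0.5004 -0.0654  0.045 ]]
btn 16 [312.5 229. ] [[ 0.4873 -0.0221  0.045 ]]
btn 16 [294.9375 231.4375] [[0.4743 0.022  0.045 ]]
awl 1.0782932032740764 [0.2891 0.0547 1.0783] [ 0.5835 -0.2818  0.2016]
chisel 1.0782932032740764 [0.2891 0.0547 1.0783] [ 0.5101 -0.2858  0.2105]
gouge 1.0782932032740764 [0.2891 0.0547 1.0783] [ 0.4332 -0.286   0.2235]
bottle [ 0.289 -0.155  0.02 ] [0.422 0.055 1.078]
block [0.289 0.055 0.023] [0.423 0.168 1.078]
knobs [0.515 0.292 0.025] 1.0782932032740764
0.0188
```

View pics/crop1.png

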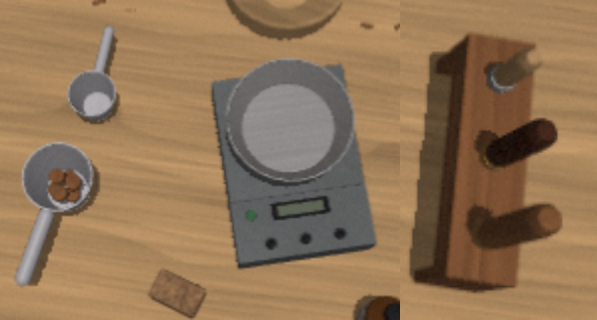

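The crop confirms it. The large cup with six brown knobs is on the left and the scale's three buttons are in the lower row. The pale slim awl with a steel ferrule is at the rack's far end, in its +x hole. Next I check the arm helper and take the wrist view.

Call:
servo_tool --pt "0 0 -0.03 0 0 0 0.3" --pt "0 0 -0.03 0 0 0 0.3"

```text
t: 0.45
tcp_pos: [0.2299, 0.5808, 0.287]
tcp_rot: [-3.14, 0.0, 2.765]
wrist_force: [0.8, 0.7, 0.2]
finger_gap: 0.83
finger_force: 0.0
```

Call:
servo_tool --pt "0 0 0 0 0 -0.179 0" --pt "0 0 0 0 0 -0.179 0" --pt "-0.023 -0.055 0 0 0 0 0" --pt "-0.023 -0.055 0 0 0 0 0" --pt "-0.023 -0.055 0 0 0 0 0" --pt "-0.023 -0.055 0 0 0 0 0" --pt "-0.023 -0.055 0 0 0 0 0" --pt "-0.023 -0.055 0 0 0 0 0" --pt "-0.023 -0.055 0 0 0 0 0" --pt "-0.023 -0.055 0 0 0 0 0" --pt "-0.023 -0.055 0 0 0 0 0" --pt "-0.023 -0.055 0 0 0 0 0" --pt "-0.023 -0.055 0 0 0 0 0"

```text
t: 2.08
tcp_pos: [0.4719, -0.0303, 0.2869]
tcp_rot: [3.141, 0.001, 3.123]
wrist_force: [2.1, 1.3, 0.2]
finger_gap: 1.003
finger_force: 0.0
```

Run:
```python
from h import *
o=readout.get_obs(); print(np.round(o['tcp_pos'],4),np.round(o['tcp_rot'],4),np.round(o['joint_pos'],3).tolist(),o['t'])
p,d=grab('wrist'); cv2.imwrite('pics/w1.png',p[...,::-1])
```

```text
[ 0.4719 -0.0303  0.2869] [3.1412e+00 7.0000e-04 3.1231e+00] [-0.421, 0.126, 0.425, 1.862, -0.057, 1.164, 1.575] 2.075
```

Call:
servo_tool --pt "-0.018 -0.055 0 0 0 0 0" --pt "-0.018 -0.055 0 0 0 0 0" --pt "-0.018 -0.055 0 0 0 0 0" --pt "-0.018 -0.055 0 0 0 0 0" --pt "-0.018 -0.055 0 0 0 0 0" --pt "-0.018 0 0 0 0 0 0" --pt "0 0 0 0 0 0 0"

```text
t: 3.0
tcp_pos: [0.5749, -0.3054, 0.2857]
tcp_rot: [3.141, -0.001, 3.123]
wrist_force: [-0.1, 1.1, -0.4]
finger_gap: 1.004
finger_force: 0.0
```

Run:
```python
from h import *
o=readout.get_obs(); print(np.round(o['tcp_pos'],4),np.round(o['tcp_rot'],4),np.round(o['joint_pos'],3).tolist(),o['t'])
w1=load('wrist'); np.savez('w1.npz',**w1)
p,d=grab('wrist'); z=load('wrist'); np.savez('w2.npz',**z)
cv2.imwrite('pics/w12.png',cv2.resize(np.vstack([w1['p'],p])[...,::-1],None,fx=.7,fy=.7))
```

```text
[ 0.5749 -0.3054  0.2857] [ 3.1412e+00 -1.1000e-03  3.1230e+00] [0.051, 0.472, 0.558, 1.447, -0.253, 1.296, 2.181] 3.0Traceback (most recent call last):
  File "<stdin>", line 5, in <module>
    return format.read_array(
           ~~~~~~~~~~~~~~~~~^
        bytes,
        ^^^^^^
    ...<2 lines>...
        max_header_size=self.max_header_size
        ^^^^^^^^^^^^^^^^^^^^^^^^^^^^^^^^^^^^
    )
    ^
    data = _read_bytes(fp, read_size, "array data")
    r = fp.read(size - len(data))
    data = self._read1(n)
    self._update_crc(data)
    ~~~~~~~~~~~~~~~~^^^^^^
    raise BadZipFile("Bad CRC-32 for file %r" % self.name)
zipfile.BadZipFile: Bad CRC-32 for file 'p.npy'
```

```bash
sed -i "s#return np.load('%s.npz'%n)#return dict(np.load('%s.npz'%n))#" h.py
python3 - <<'E'
from h import *
z=load('wrist'); np.savez('w2.npz',**z); w1=load('w1')
cv2.imwrite('pics/w12.png',cv2.resize(np.vstack([w1['p'],z['p']])[...,::-1],None,fx=.7,fy=.7))
# buttons
g=cv2.cvtColor(w1['p'],cv2.COLOR_RGB2GRAY); b=(g<40).astype(np.uint8)
n,l,st,ce=cv2.connectedComponentsWithStats(b)
for i in range(1,n):
    if 30<st[i,4]<2500: print('dark',st[i].tolist(),ce[i].round(1),onplane('wrist',w1,ce[i],.045).round(4))
P=cloud('wrist',z); Z=P[...,2]; ok=z['d']>0
m=ok&(abs(Z-.11)<.006); r=cv2.minAreaRect((P[m][:,:2]*1000).astype(np.float32)); print(r)
for lo,hi in((.12,.15),(.15,.185),(.185,.205)):
    m=ok&(Z>lo)&(Z<hi)&(abs(P[...,0]-.6)<.04)&(abs(P[...,1]+.3)<.04); print(lo,m.sum(),P[m].mean(0).round(4),P[m].min(0).round(4),P[m].max(0).round(4))
E
```

```text
dark [153, 109, 20, 21, 148] [165.2 120.9] [[ 0.4022 -0.1554  0.045 ]]
dark [312, 175, 8, 10, 54] [315.6 179.6] [[0.4743 0.0172 0.045 ]]
dark [276, 187, 8, 9, 50] [279.3 191. ] [[ 0.4871 -0.026   0.045 ]]
dark [240, 198, 8, 9, 51] [243.7 202.3] [[ 0.5002 -0.0691  0.045 ]]
dark [259, 207, 62, 33, 432] [289.5 222.9] [[ 0.5272 -0.0143  0.045 ]]
dark [158, 242, 27, 29, 425] [173.9 259.1] [[ 0.5724 -0.1612  0.045 ]]
dark [368, 242, 27, 29, 437] [377.4 259.1] [[0.5776 0.0969 0.045 ]]
dark [147, 300, 24, 30, 441] [156.1 311. ] [[ 0.6469 -0.1932  0.045 ]]
dark [381, 300, 25, 29, 443] [395.1 310.8] [[0.6532 0.1259 0.045 ]]
((520.1149291992188, -171.3490447998047), (242.33102416992188, 329.3466796875), 0.5278706550598145)
0.12 282 [ 0.5876 -0.2996  0.1313] [ 0.5825 -0.3123  0.1203] [ 0.6002 -0.2859  0.1499]
0.15 324 [ 0.5873 -0.2998  0.1698] [ 0.5842 -0.3112  0.1501] [ 0.5968 -0.2874  0.185 ]
0.185 595 [ 0.5938 -0.2994  0.1932] [ 0.5849 -0.3102  0.185 ] [ 0.6064 -0.2887  0.1986]
```

View pics/w12.png

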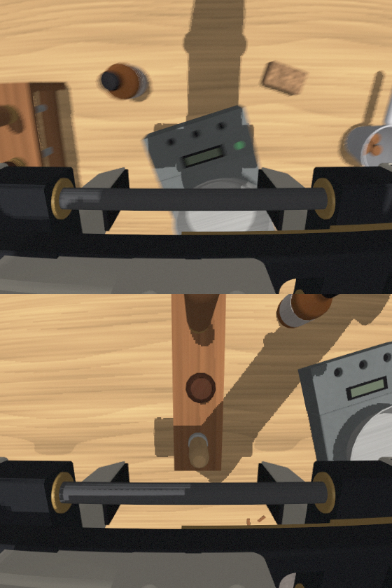

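The wrist view shows the awl (pale, below the chisel in the lower half) under the gripper at about (0.597, -0.299), with clear space around it. The tare is the middle of the three buttons in the upper half.

Call:
servo_tool --pt "-0.022 0.0065 0 0 0 0 0" --pt "0 0 0.044 0 0 0 0" --pt "0 0 0.044 0 0 0 0" --pt "0 0 0.045 0 0 0 0" --pt "0 0 0 0 0 0 0"

```text
t: 3.68
tcp_pos: [0.5941, -0.297, 0.151]
tcp_rot: [3.139, -0.006, 3.124]
wrist_force: [0.0, 0.6, 1.3]
finger_gap: 1.0
finger_force: 0.0
```

Call:
servo_tool --pt "0 0 0 0 0 0 1" --pt "0 0 0 0 0 0 1" --pt "0 0 0 0 0 0 1" --pt "0 0 0 0 0 0 1" --pt "0 0 0 0 0 0 1"

```text
t: 4.3
tcp_pos: [0.5965, -0.2994, 0.1539]
tcp_rot: [3.142, 0.0, 3.123]
wrist_force: [0.2, 0.2, -0.2]
finger_gap: 0.501
finger_force: 0.0
```

Call:
servo_tool --pt "0 0 0 0 0 0 1" --pt "0 0 0 0 0 0 1" --pt "0 0 0 0 0 0 1" --pt "0 0 0 0 0 0 1"

```text
t: 4.8
tcp_pos: [0.5964, -0.2994, 0.1536]
tcp_rot: [3.142, -0.0, 3.123]
wrist_force: [0.3, -0.2, -0.8]
finger_gap: 0.256
finger_force: 30.0
```

Call:
servo_tool --pt "0 0 -0.04 0 0 0 1" --pt "0 0 -0.04 0 0 0 1" --pt "0 0 -0.04 0 0 0 1" --pt "0 0.03 0 0 0 0 1" --pt "0.022 0.049 0 0 0 0 1" --pt "0.022 0.049 0 0 0 0 1" --pt "0.022 0.049 0 0 0 0 1" --pt "0.022 0.049 0 0 0 0 1" --pt "0.021 0.049 0.03 0 0 0 1" --pt "0 0 0.03 0 0 0 1" --pt "0 0 0 0 0 0 1" --pt "0 0 0 0 0 0 1"

```text
t: 6.3
tcp_pos: [0.4934, -0.0233, 0.2148]
tcp_rot: [-3.141, 0.001, 3.121]
wrist_force: [-0.5, -0.6, -1.4]
finger_gap: 0.254
finger_force: 30.0
```

Run:
```python
from h import *
o=readout.get_obs(); print(np.round(o['tcp_pos'],4),np.round(o['tcp_rot'],4),np.round(o['joint_pos'],3).tolist(),o['t'])
p,d=grab('wrist'); z=load('wrist'); s,_=grab('side'); zs=load('side')
g=cv2.cvtColor(p,cv2.COLOR_RGB2GRAY); b=(g<40).astype(np.uint8)
n,l,st,ce=cv2.connectedComponentsWithStats(b)
for i in range(1,n):
    if 30<st[i,4]<1500: print('dark',st[i].tolist(),ce[i].round(1),onplane('wrist',z,ce[i],.045).round(4))
cv2.imwrite('pics/w3.png',np.vstack([p[60:340,60:500],cv2.resize(s[170:270,240:397],(440,280))])[...,::-1])
```

```text
[ 0.4934 -0.0233  0.2148] [-3.1413e+00  1.2000e-03  3.1212e+00] [-0.461, 0.239, 0.491, 1.932, -0.133, 1.0, 1.641] 6.3
dark [107, 64, 29, 37, 326] [126.7  84.8] [[ 0.3899 -0.1591  0.045 ]]
dark [315, 163, 12, 12, 108] [320.6 168.8] [[0.4729 0.0205 0.045 ]]
dark [272, 177, 11, 12, 105] [276.8 182.7] [[ 0.4856 -0.022   0.045 ]]
dark [228, 192, 12, 11, 101] [233.5 196.9] [[ 0.4988 -0.0648  0.045 ]]
dark [286, 202, 43, 29, 335] [312.7 214.3] [[0.5182 0.0131 0.045 ]]
dark [242, 242, 10, 28, 175] [247.7 256.6] [[ 0.562  -0.0536  0.045 ]]
dark [300, 242, 11, 27, 185] [303.8 256.7] [[0.5634 0.0042 0.045 ]]
dark [239, 301, 10, 29, 204] [242.5 313.8] [[ 0.6289 -0.0624  0.045 ]]
dark [303, 301, 11, 29, 209] [308.6 314. ] [[0.6307 0.0095 0.045 ]]
```

View pics/w3.png

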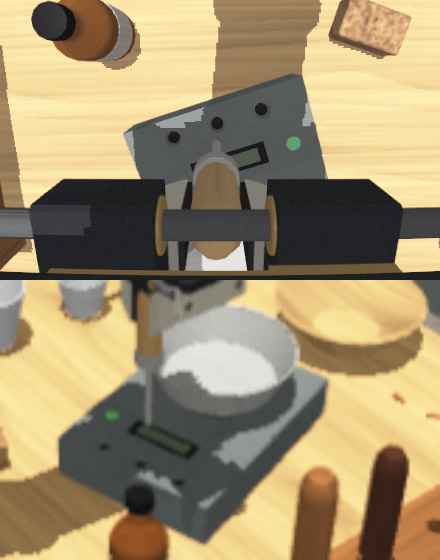

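The wrist crop shows the awl tip at about (217,142), just short of tare at (217,123). The side crop shows the awl hanging straight down.

Run:
```python
from h import *
z=load('wrist'); print(onplane('wrist',z,[[277,200],[277,203]],.095).round(4), onplane('wrist',z,[[276.8,182.7]],.045))
print(z['p'][196:212:1,277].tolist())
o=readout.get_obs(); print(np.round(o['tcp_pos'],4))
```

```text
[[ 0.4911 -0.0221  0.095 ]
 [ 0.4936 -0.0222  0.095 ]] [[ 0.48554482 -0.02199634  0.045     ]]
[[81, 83, 86], [82, 84, 84], [84, 87, 86], [82, 85, 83], [102, 106, 101], [111, 111, 109], [110, 111, 110], [110, 107, 106], [108, 107, 107], [106, 104, 103], [109, 108, 106], [110, 109, 108], [110, 109, 108], [109, 109, 109], [109, 108, 106], [108, 107, 107]]
[ 0.4937 -0.0233  0.2149]
```

Call:
servo_tool --pt "0.0075 0 0.02 0 0 0 1" --pt "0 0 0.019 0 0 0 1" --pt "0 0 0 0 0 0 1" --pt "0 0 0 0 0 0 1"

```text
t: 6.9
tcp_pos: [0.486, -0.0227, 0.1758]
tcp_rot: [3.142, 0.001, 3.122]
wrist_force: [0.3, 0.1, -1.0]
finger_gap: 0.255
finger_force: 30.0
```

Call:
servo_tool --pt "0 0 0.006 0 0 0 1" --pt "0 0 0.006 0 0 0 1" --pt "0 0 0.003 0 0 0 1" --pt "0 0 0 0 0 0 1"

```text
t: 7.4
tcp_pos: [0.4854, -0.0222, 0.1598]
tcp_rot: [3.142, 0.0, 3.123]
wrist_force: [0.1, 0.5, 1.7]
finger_gap: 0.254
finger_force: 30.0
```

Call:
servo_tool --pt "0 0 0.002 0 0 0 1" --pt "0 0 0.001 0 0 0 1" --pt "0 0 0 0 0 0 1"

```text
t: 7.78
tcp_pos: [0.4861, -0.0223, 0.1579]
tcp_rot: [3.141, 0.002, 3.123]
wrist_force: [-1.2, 0.4, 14.1]
finger_gap: 0.257
finger_force: 30.0
```

Call:
servo_tool --pt "0 0 0 0 0 0 1" --pt "0 0 -0.02 0 0 0 1" --pt "0 0 -0.045 0 0 0 1" --pt "-0.022 -0.03 -0.05 0 0 0 1" --pt "-0.022 -0.05 0 0 0 0 1" --pt "-0.022 -0.05 0 0 0 0 1" --pt "-0.022 -0.05 0 0 0 0 1" --pt "-0.0225 -0.05 0 0 0 0 1" --pt "0 -0.047 0 0 0 0 1" --pt "0 0 0 0 0 0 1" --pt "0 0 0 0 0 0 1" --pt "0 0 0 0 0 0 1"

```text
t: 9.28
tcp_pos: [0.5908, -0.2995, 0.2715]
tcp_rot: [3.14, -0.0, 3.125]
wrist_force: [1.1, -0.5, -1.1]
finger_gap: 0.258
finger_force: 30.0
```

Run:
```python
from h import *
o=readout.get_obs(); print(np.round(o['tcp_pos'],4),np.round(o['tcp_rot'],4),np.round(o['joint_pos'],3).tolist(),o['t'])
```

```text
[ 0.5908 -0.2995  0.2715] [ 3.1404e+00 -2.0000e-04  3.1248e+00] [0.028, 0.505, 0.581, 1.439, -0.282, 1.281, 2.186] 9.275
```

Call:
servo_tool --pt "-0.0055 0 0 0 0 0 1" --pt "0 0 0.03 0 0 0 1" --pt "0 0 0.03 0 0 0 1" --pt "0 0 0 0 0 0 1"

```text
t: 9.78
tcp_pos: [0.5953, -0.2996, 0.2097]
tcp_rot: [3.14, -0.004, 3.124]
wrist_force: [0.4, -0.6, 0.1]
finger_gap: 0.259
finger_force: 30.0
```

Call:
servo_tool --pt "-0.001 0 0.03 0 0 0 1" --pt "0 0 0.02 0 0 0 1" --pt "0 0 0.005 0 0 0 1" --pt "0 0 0 0 0 0 1" --pt "0 0 0 0 0 0 1"

```text
t: 10.4
tcp_pos: [0.5976, -0.3018, 0.1582]
tcp_rot: [-3.141, 0.002, 3.123]
wrist_force: [-0.2, 0.2, -0.5]
finger_gap: 0.258
finger_force: 30.0
```

Call:
servo_tool --pt "0 0 0.003 0 0 0 1" --pt "0 0 0 0 0 0 1"

```text
t: 10.65
tcp_pos: [0.5969, -0.3014, 0.1538]
tcp_rot: [3.141, 0.0, 3.123]
wrist_force: [0.2, -0.0, -1.0]
finger_gap: 0.257
finger_force: 30.0
```

Still carrying the awl's weight, so I go down about 1 mm and release.

Call:
servo_tool --pt "0 0 0.001 0 0 0 1" --pt "0 0 0 0 0 0 0.6" --pt "0 0 0 0 0 0 0.3" --pt "0 0 0 0 0 0 0.3" --pt "0 0 0 0 0 0 0.3" --pt "0 0 -0.02 0 0 0 0.3" --pt "0 0 -0.05 0 0 0 0.3" --pt "0 0 -0.06 0 0 0 0.3" --pt "0 0 0 0 0 0 0.3"

```text
t: 11.78
tcp_pos: [0.5987, -0.3033, 0.2881]
tcp_rot: [-3.138, 0.008, 3.122]
wrist_force: [-0.6, -0.6, -0.6]
finger_gap: 0.701
finger_force: 0.0
```

Run:
```python
from h import *
o=readout.get_obs(); print(np.round(o['tcp_pos'],4),np.round(o['tcp_rot'],4),np.round(o['joint_pos'],3).tolist(),o['t'])
p,d=grab('wrist'); z=load('wrist'); P=cloud('wrist',z); Z=P[...,2]; ok=z['d']>0
for lo,hi in((.12,.15),(.15,.185),(.185,.21)):
    m=ok&(Z>lo)&(Z<hi)&(abs(P[...,0]-.6)<.04)&(abs(P[...,1]+.3)<.03); print(lo,m.sum(),P[m].mean(0).round(4),P[m].min(0).round(4),P[m].max(0).round(4))
```

```text
[ 0.5987 -0.3033  0.2881] [-3.1379  0.0081  3.1224] [0.03, 0.506, 0.588, 1.398, -0.283, 1.312, 2.18] 11.775
0.12 231 [ 0.5884 -0.3012  0.1304] [ 0.5835 -0.3151  0.1203] [ 0.6008 -0.2881  0.1499]
0.15 249 [ 0.5878 -0.3014  0.1705] [ 0.5849 -0.3131  0.1501] [ 0.5973 -0.2897  0.185 ]
0.185 608 [ 0.5949 -0.3013  0.1934] [ 0.5858 -0.3119  0.1852] [ 0.608  -0.2908  0.1987]
```

```bash
cat > kin.py <<'E'
from h import *
from scipy.optimize import least_squares
import itertools
D=[([-1.297,.434,.025,1.573,-.012,1.134,-.075],[.23,.581,.227],[-3.1406,.0001,2.7648]),
([-0.421,0.126,0.425,1.862,-0.057,1.164,1.575],[0.4719,-0.0303,0.2869],[3.1412,.0007,3.1231]),
([0.051,0.472,0.558,1.447,-0.253,1.296,2.181],[0.5749,-0.3054,0.2857],[3.1412,-.0011,3.123]),
([-0.461,0.239,0.491,1.932,-0.133,1.0,1.641],[0.4934,-0.0233,0.2148],[-3.1413,.0012,3.1212]),
([0.028,0.505,0.581,1.439,-0.282,1.281,2.186],[0.5908,-0.2995,0.2715],[3.1404,-.0002,3.1248]),
([0.03,0.506,0.588,1.398,-0.283,1.312,2.18],[0.5987,-0.3033,0.2881],[-3.1379,.0081,3.1224])]
E=R.from_euler
def fk(p,s,q):
    d1,d3,d5,d7,b,f,a=p; r=E('z',b+s[0]*q[0]); x=np.array([0,0,d1])
    r=r*E('y',q[1])*E('z',s[1]*q[2]); x=x+r.apply([a,0,d3])
    r=r*E('y',q[3]); x=x+r.apply([-a,0,0])
    r=r*E('z',s[2]*q[4]); x=x+r.apply([0,0,d5]); r=r*E('y',q[5])*E('z',f+s[3]*q[6])
    return x+r.apply([0,0,d7]),r
def res(p,s):
    o=[]
    for q,t,e in D:
        x,r=fk(p,s,q); o+=[(x-t)*5,(r.inv()*E('xyz',e)).as_rotvec()]
    return np.concatenate(o)
if __name__=='__main__':
    best=[]
    for s in itertools.product((1,-1),repeat=4):
        for b0 in(0,2.5,-2):
            for f0 in(0,1.57,3.14,-1.57):
                l=least_squares(res,[.35,.42,.4,.3,b0,f0,0],args=(s,)); best.append((l.cost,s,l.x))
    best.sort(key=lambda t:t[0])
    for c,s,x in best[:6]: print(c,s,x.round(4).tolist())
    np.savez('kin.npz',s=best[0][1],x=best[0][2])
E
python3 kin.py
```

```text
0.005286134166428882 (-1, -1, -1, -1) [0.4858, 0.557, 0.4279, 0.586, -0.0835, 1.4871, 0.0084]
0.005286134166429081 (-1, -1, -1, -1) [0.4858, 0.557, 0.4279, 0.586, -0.0835, 1.4871, 0.0084]
0.005286134166429159 (-1, -1, -1, -1) [0.4858, 0.557, 0.4279, 0.586, -0.0835, 1.4871, 0.0084]
0.005286134166429264 (-1, -1, -1, -1) [0.4858, 0.557, 0.4279, 0.586, -0.0835, 1.4871, 0.0084]
0.0052861341664293595 (-1, -1, -1, -1) [0.4858, 0.557, 0.4279, 0.586, -0.0835, 7.7703, 0.0084]
0.0052861341664293985 (-1, -1, -1, -1) [0.4858, 0.557, 0.4279, 0.586, -0.0835, 1.4871, 0.0084]
```

```bash
cat > ik.py <<'E'
from kin import *
k=np.load('kin.npz'); s=k['s']; p=k['x']
lo=np.array([-2.62,-.44,-1.27,.08,-1.32,.12,-2.74])+.08; hi=np.array([2.62,2.09,1.32,2.57,4.46,2,2.74])-.08
rng=np.random.default_rng(0)
def ik(x,r,q0,n=1):
    best=None
    for i in range(n):
        st=np.clip(q0 if i==0 else rng.uniform(lo,hi),lo+.01,hi-.01)
        f=lambda q:np.r_[(fk(p,s,q)[0]-x)*5,(fk(p,s,q)[1].inv()*r).as_rotvec(),.01*(q-st)]
        l=least_squares(f,st,bounds=(lo,hi),max_nfev=40)
        e=np.linalg.norm(l.fun[:6]); 
        if best is None or e<best[0]: best=(e,l.x)
        if e<.03: break
    return best
TG=.0188; gd=.08
def tool(cupaxis_at_handle,yaw,sx,phi):
    # cup x dir yaw; sx=+1 tool x along cup x; phi=tool roll about tool x from straight down
    u=np.array([np.cos(yaw),np.sin(yaw),0])
    r=E('z',yaw if sx>0 else yaw+np.pi)*E('x',np.pi)*E('x',phi)
    return cupaxis_at_handle-gd*u+r.apply([0,0,TG]),r
cup=np.array([.514,.304,.06]); yaw0=-.167
pan=np.array([.625,.0203,.19])
if __name__=='__main__':
    q0=np.array([-.6,.3,.2,1.7,0,1.1,1.])
    for sx in(1,-1):
        for pre in(-.7,-.35,0,.35,.7):
            e,q=ik(*tool(cup,yaw0,sx,pre),q0,5)
            if e>.05: print(sx,pre,'grasp no',round(e,2)); continue
            print(sx,pre,'grasp',q.round(2).tolist())
            for sg in(1,-1):
                out=[]
                for ang in np.arange(0,6.28,.524):
                    th=0;
                    e2,_=ik(*tool(pan,yaw0+ang,sx,pre+sg*2.0),q0,3); out.append('%d:%.2f'%(np.degrees(yaw0+ang),e2))
                print('   roll',sg,' '.join(out))
E
timeout 500 python3 ik.py
```

```text
1 -0.7 grasp [-1.42, 1.27, 0.98, 1.15, -0.44, 1.61, -2.31]
   roll 1 -9:0.00 20:0.02 50:0.44 80:0.70 110:0.65 140:0.38 170:0.04 200:0.00 230:0.00 260:0.16 290:0.26 320:0.27
   roll -1 -9:0.57 20:0.49 50:0.44 80:0.54 110:0.76 140:0.47 170:0.50 200:0.64 230:0.81 260:1.00 290:1.16 320:1.25
1 -0.35 grasp [-1.5, 1.02, 1.07, 1.62, -0.62, 1.24, -2.04]
   roll 1 -9:0.88 20:0.19 50:0.68 80:1.03 110:0.90 140:0.55 170:0.17 200:0.00 230:0.00 260:0.00 290:0.30 320:0.75
   roll -1 -9:0.37 20:0.20 50:0.47 80:0.78 110:0.52 140:0.20 170:0.25 200:0.49 230:0.79 260:1.09 290:1.39 320:0.75
1 0 grasp [-0.6, 0.51, -0.15, 2.0, 0.13, 0.64, -2.57]
   roll 1 -9:1.31 20:0.32 50:0.82 80:1.33 110:1.04 140:0.66 170:0.28 200:0.00 230:0.00 260:0.00 290:0.11 320:1.45
   roll -1 -9:0.21 20:0.00 50:0.00 80:0.15 110:0.28 140:0.00 170:0.02 200:0.38 230:0.75 260:1.14 290:1.20 320:0.70
1 0.35 grasp [-0.83, 0.51, 0.57, 2.3, -1.22, 0.63, -0.98]
   roll 1 -9:0.17 20:0.46 50:0.85 80:1.23 110:1.02 140:0.71 170:0.43 200:0.20 230:0.10 260:0.20 290:0.49 320:0.10
   roll -1 -9:0.07 20:0.00 50:0.00 80:0.40 110:0.08 140:0.00 170:0.00
[... 1060 characters left out ...]
1.20 320:0.70
   roll -1 -9:0.00 20:0.32 50:0.82 80:1.33 110:1.04 140:0.66 170:0.28 200:0.00 230:0.11 260:0.40 290:0.37 320:0.06
-1 0.35 grasp [-1.05, 0.75, 0.23, 1.61, 0.05, 1.07, 0.51]
   roll 1 -9:0.37 20:0.13 50:0.13 80:0.33 110:0.17 140:0.91 170:1.12 200:0.49 230:0.79 260:1.09 290:1.14 320:0.75
   roll -1 -9:0.00 20:0.19 50:0.68 80:1.04 110:0.90 140:0.55 170:0.17 200:0.00 230:0.00 260:0.00 290:0.17 320:0.00
-1 0.7 grasp [-1.15, 1.09, 0.27, 1.15, 0.1, 1.54, 0.42]
   roll 1 -9:0.57 20:0.44 50:0.44 80:0.54 110:0.45 140:0.43 170:0.50 200:0.64 230:0.81 260:1.00 290:1.03 320:0.79
   roll -1 -9:0.00 20:0.02 50:0.44 80:0.72 110:0.65 140:0.38 170:0.04 200:0.00 230:0.00 260:0.16 290:0.37 320:0.00
```

Call:
servo_tool --pt "0 0.04 0 0 0 0 0.3" --pt "0.012 0.056 0 0 0 0 0.3" --pt "0.012 0.056 0 0 0 0 0.3" --pt "0.012 0.056 0 0 0 0 0.3" --pt "0.012 0.056 0 0 0 0 0.3" --pt "0.013 0.056 0 0 0 0 0.3" --pt "0.013 0.056 0 0 0 0 0.3" --pt "0.013 0.056 0 0 0 0 0.3" --pt "0.013 0.056 0 0 0 0 0.3" --pt "0.013 0.056 0 0 0 0 0.3" --pt "0.013 0.056 0 0 0 0 0.3" --pt "0 0 0 0 0 0.148 0.3" --pt "0 0 0 0 0 0 0.3" --pt "0 0 0 0 0 0 0.3"

```text
t: 13.58
tcp_pos: [0.4823, 0.2998, 0.2822]
tcp_rot: [-3.141, -0.0, 2.976]
wrist_force: [0.5, -0.4, -0.9]
finger_gap: 0.699
finger_force: 0.0
```

```bash
cat > c.py <<'E'
from h import *
def circ(pts):
    A=np.c_[2*pts[:,:2],np.ones(len(pts))]; s=np.linalg.lstsq(A,(pts[:,:2]**2).sum(1),rcond=None)[0]
    return s[:2],np.sqrt(s[2]+s[0]**2+s[1]**2)
o=readout.get_obs(); print(np.round(o['tcp_pos'],4),np.round(o['tcp_rot'],4),np.round(o['joint_pos'],3).tolist(),o['t'])
p,d=grab('wrist'); z=load('wrist'); P=cloud('wrist',z); ok=z['d']>0; Z=P[...,2]
m=ok&(Z>.068)&(Z<.085)&(np.hypot(P[...,0]-.514,P[...,1]-.304)<.058); pts=P[m]; c,_=circ(pts)
for _ in range(4):
    rr=np.linalg.norm(pts[:,:2]-c,axis=1); q=pts[abs(rr-.0445)<.006]; c,rad=circ(q)
print('cup',c.round(4),rad,len(q),q[:,2].mean())
m=ok&(Z>.045)&(Z<.08); q=P[m]; dd=np.linalg.norm(q[:,:2]-c,axis=1); q=q[(dd>.06)&(dd<.15)]
w=q[:,:2]-q[:,:2].mean(0); v=np.linalg.svd(w)[2][0]; print('handle',q.mean(0).round(4),v.round(4),len(q),q[:,2].max(), abs(w@[-v[1],v[0]]).max())
cv2.imwrite('pics/w4.png',p[...,::-1])
E
python3 c.py
```

```text
[0.4823 0.2998 0.2822] [-3.1406e+00 -5.0000e-04  2.9763e+00] [-0.978, 0.308, 0.439, 1.659, -0.138, 1.206, 0.897] 13.575
cup [0.5137 0.3038] 0.04374887552430263 1090 0.07317369771042948
handle [0.4382 0.3164 0.0658] [ 0.9886 -0.1504] 1637 0.07151839072145871 0.14826268673399995
```

View pics/w4.png

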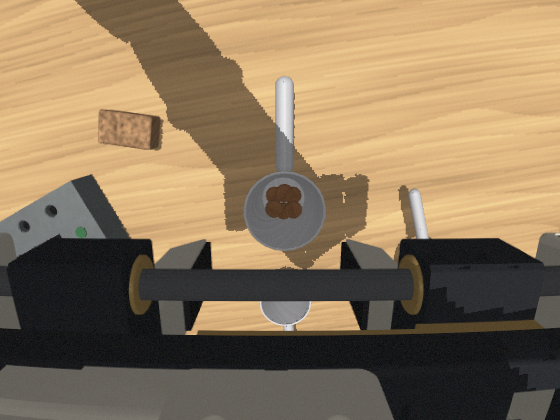

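The cup with six knobs is at (285,210) and its handle runs straight up the image along tool x, so the yaw already fits.

Call:
servo_tool --pt "0.017 -0.01 0.04 0 0 0 0.5" --pt "0.017 -0.01 0.04 0 0 0 0.5" --pt "0.018 -0.01 0.04 0 0 0 0.5" --pt "0 0 0 -0.167 0 0 0.5" --pt "0 0 0 -0.167 0 0 0.5" --pt "0 0 0 -0.166 0 0 0.5" --pt "0 0 0 0 0 0 0.5" --pt "0 0 0 0 0 0 0.5"

```text
t: 14.62
tcp_pos: [0.4239, 0.2813, 0.1619]
tcp_rot: [2.694, -0.009, 2.98]
wrist_force: [-0.2, 1.5, 0.6]
finger_gap: 0.501
finger_force: 0.0
```

```bash
cat > go.py <<'E'
import sys
from h import *
# go.py x y z : TCP target -> shift in tool axes
o=readout.get_obs(); r=R.from_euler('xyz',o['tcp_rot']); print(np.round(o['tcp_pos'],4),np.round(o['tcp_rot'],4),np.round(o['joint_pos'],3).tolist(),round(o['t'],2))
print('axes',r.as_matrix().round(3).tolist())
if len(sys.argv)>3: print('shift',r.inv().apply(np.array(sys.argv[1:4],float)-o['tcp_pos']).round(4))
E
python3 go.py .4343 .3262 .0435
```

```text
[0.4239 0.2813 0.1619] [ 2.6941 -0.0091  2.98  ] [-0.588, 0.233, 0.195, 2.186, -0.774, 0.628, 1.619] 14.62
axes [[-0.987, 0.149, 0.062], [0.161, 0.889, 0.428], [0.009, 0.433, -0.901]]
shift [-0.0041 -0.0098  0.1266]
```

Call:
servo_tool --pt "-0.004 -0.01 0.03 0 0 0 0.5" --pt "0 0 0.035 0 0 0 0.5" --pt "0 0 0.03 0 0 0 0.5" --pt "0 0 0 0 0 0 0.5" --pt "0 0 0 0 0 0 0.5"

```text
t: 15.25
tcp_pos: [0.4319, 0.3135, 0.0725]
tcp_rot: [2.692, -0.009, 2.982]
wrist_force: [0.1, -0.4, 0.3]
finger_gap: 0.504
finger_force: 0.0
```

```bash
python3 go.py .4343 .3262 .0435
```

```text
[0.4319 0.3135 0.0725] [ 2.6921 -0.0086  2.9821] [-0.521, 0.421, 0.05, 2.22, -1.062, 0.441, 1.895] 15.25
axes [[-0.987, 0.147, 0.061], [0.159, 0.889, 0.43], [0.009, 0.435, -0.901]]
shift [-0.0006 -0.0009  0.0317]
```

Call:
servo_tool --pt "0 0 0.016 0 0 0 0.5" --pt "0 0 0.0155 0 0 0 0.5" --pt "0 0 0 0 0 0 0.5" --pt "0 0 0 0 0 0 1" --pt "0 0 0 0 0 0 1" --pt "0 0 0 0 0 0 1" --pt "0 0 0 0 0 0 1" --pt "0 0 0 0 0 0 1" --pt "0 0 0 0 0 0 1"

```text
t: 16.38
tcp_pos: [0.4336, 0.3264, 0.0434]
tcp_rot: [2.692, -0.009, 2.981]
wrist_force: [-1.3, 0.4, 2.6]
finger_gap: 0.209
finger_force: 30.0
```

```bash
python3 go.py .4343 .3262 .0435
```

```text
[0.4336 0.3264 0.0434] [ 2.6919 -0.0093  2.9806] [-0.487, 0.487, -0.025, 2.219, -1.168, 0.374, 1.993] 16.38
axes [[-0.987, 0.148, 0.061], [0.16, 0.888, 0.43], [0.009, 0.435, -0.901]]
shift [-0.0007  0.     -0.0001]
```

Call:
servo_tool --pt "0 0.009 -0.018 0 0 0 1" --pt "0 0.013 -0.027 0 0 0 1" --pt "0 0.013 -0.027 0 0 0 1" --pt "0 0.013 -0.027 0 0 0 1" --pt "0 0.013 -0.027 0 0 0 1" --pt "0 0.013 -0.027 0 0 0 1" --pt "0 0 0 0 0 0 1"

```text
t: 17.25
tcp_pos: [0.4362, 0.3267, 0.2151]
tcp_rot: [2.69, -0.006, 2.981]
wrist_force: [0.0, 0.1, -3.2]
finger_gap: 0.21
finger_force: 30.0
```

```bash
python3 - <<'E'
from h import *
p,d=grab('wrist'); q,_=grab('side'); cv2.imwrite('pics/lift.png',np.vstack([cv2.resize(p,None,fx=.7,fy=.7),cv2.resize(q[60:270,160:440],(392,294))])[...,::-1])
E
python3 go.py
```

```text
[0.4347 0.3261 0.2125] [ 2.6925 -0.0098  2.981 ] [-0.739, 0.197, 0.275, 2.076, -0.662, 0.716, 1.406] 17.35
axes [[-0.987, 0.148, 0.061], [0.16, 0.889, 0.43], [0.01, 0.434, -0.901]]
```

View pics/lift.png

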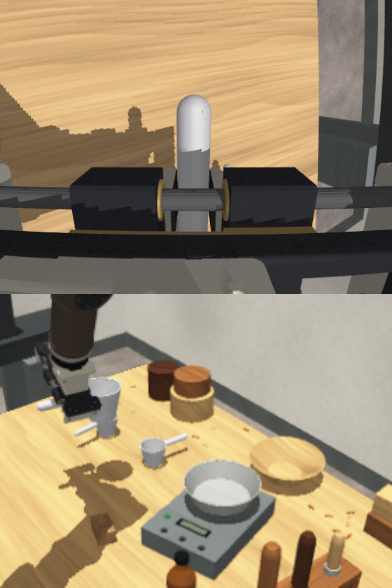

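The wrist view shows the handle centred between the pads, and the side view shows the cup upright and lifted. I refit the kinematics with the tilted poses and pick a pour yaw.

```bash
python3 - <<'E'
s=open('kin.py').read()
s=s.replace("[-3.1379,.0081,3.1224])]","""[-3.1379,.0081,3.1224]),
([-0.978,0.308,0.439,1.659,-0.138,1.206,0.897],[.4823,.2998,.2822],[-3.1406,-.0005,2.9763]),
([-0.588,0.233,0.195,2.186,-0.774,0.628,1.619],[.4239,.2813,.1619],[2.6941,-.0091,2.98]),
([-0.521,0.421,0.05,2.22,-1.062,0.441,1.895],[.4319,.3135,.0725],[2.6921,-.0086,2.9821]),
([-0.487,0.487,-0.025,2.219,-1.168,0.374,1.993],[.4336,.3264,.0434],[2.6919,-.0093,2.9806]),
([-0.739,0.197,0.275,2.076,-0.662,0.716,1.406],[.4347,.3261,.2125],[2.6925,-.0098,2.981])]""")
open('kin.py','w').write(s)
E
python3 kin.py | head -1
cat > path.py <<'E'
from ik import *
import ik
q0=np.array([-0.739,0.197,0.275,2.076,-0.662,0.716,1.406]); ik.gd=.082
for yaw in(-.16,0.05,.2,.35,.6,.85):
    q=q0.copy(); out=[]; pts=np.array([.625,.0203,.205])
    for phi in np.arange(-.45,1.75,.15):
        e,q=ik.ik(*tool(pts,yaw,-1,phi),q,1); out.append(round(float(e),2))
    print(yaw,out,q.round(2).tolist())
E
python3 path.py
```

```text
0.010345787384740115 (-1, -1, -1, -1) [0.2507, 0.5599, 0.4412, 0.3403, -0.0805, 1.493, -0.0024]
-0.16 [0.0, 0.0, 0.0, 0.0, 0.0, 0.0, 0.0, 0.0, 0.0, 0.0, 0.0, 0.0, 0.0, 0.0, 0.0] [-1.12, 1.2, 0.87, 1.61, 0.58, 1.52, 0.82]
0.05 [0.0, 0.0, 0.0, 0.0, 0.0, 0.0, 0.0, 0.0, 0.0, 0.0, 0.0, 0.0, 0.0, 0.0, 0.0] [-1.22, 1.19, 0.91, 1.79, 0.68, 1.28, 0.73]
0.2 [0.0, 0.0, 0.0, 0.0, 0.0, 0.0, 0.0, 0.0, 0.0, 0.0, 0.0, 0.0, 0.0, 0.0, 0.0] [-1.29, 1.19, 0.95, 1.91, 0.77, 1.1, 0.65]
0.35 [0.0, 0.0, 0.0, 0.0, 0.0, 0.0, 0.0, 0.0, 0.0, 0.0, 0.0, 0.0, 0.0, 0.0, 0.0] [-1.35, 1.23, 1.02, 2.03, 0.89, 0.9, 0.53]
0.6 [0.0, 0.0, 0.0, 0.0, 0.0, 0.0, 0.0, 0.0, 0.0, 0.0, 0.0, 0.0, 0.0, 0.0, 0.0] [-1.47, 1.43, 1.24, 2.23, 1.15, 0.45, 0.23]
0.85 [0.0, 0.0, 0.0, 0.0, 0.0, 0.0, 0.0, 0.0, 0.0, 0.0, 0.0, 0.0, 0.0, 0.0, 0.0] [-1.17, 1.08, 0.8, 2.39, 1.93, 1.04, -0.43]
```

Call:
servo_tool --pt "-0.01 -0.016 -0.007 0 0 0 1" --pt "-0.0193 -0.032 -0.0139 0 0 0 1" --pt "-0.0193 -0.032 -0.0139 0 0 0 1" --pt "-0.0193 -0.032 -0.0139 0 0 0 1" --pt "-0.0193 -0.032 -0.0139 0 0 0 1" --pt "-0.0193 -0.032 -0.0139 0 0 0 1" --pt "-0.0193 -0.032 -0.0139 0 0 0 1" --pt "-0.0193 -0.032 -0.0139 0 0 0 1" --pt "-0.01 -0.016 -0.007 0 0 0 1" --pt "0 0 0 0 0 0 1" --pt "0 0 0 0 0 0 1"

```text
t: 18.73
tcp_pos: [0.5428, 0.0276, 0.2003]
tcp_rot: [2.691, -0.011, 2.982]
wrist_force: [0.0, -0.1, -1.4]
finger_gap: 0.205
finger_force: 30.0
```

```bash
python3 go.py .5431 .0261 .188
```

```text
[0.5428 0.0276 0.2003] [ 2.6911 -0.0107  2.9821] [-0.192, 0.373, 0.453, 1.895, -0.705, 1.08, 2.044] 18.73
axes [[-0.987, 0.148, 0.06], [0.159, 0.888, 0.431], [0.011, 0.435, -0.9]]
shift [-0.0007 -0.0067  0.0105]
```

Call:
servo_tool --pt "0 -0.005 0.009 0 0 0 1" --pt "0 -0.0032 0 0.17 0 0 1" --pt "0 -0.0032 0 0.17 0 0 1" --pt "0 -0.0032 0 0.17 0 0 1" --pt "0 -0.0032 0 0.17 0 0 1" --pt "0 -0.0032 0 0.17 0 0 1" --pt "0 -0.0032 0 0.17 0 0 1" --pt "0 0 0 0 0 0 1"

```text
t: 19.73
tcp_pos: [0.5398, 0.0124, 0.1872]
tcp_rot: [-2.57, -0.013, 2.989]
wrist_force: [0.5, -0.7, -2.4]
finger_gap: 0.21
finger_force: 30.0
```

Run:
```python
from h import *
o=readout.get_obs(); r=R.from_euler('xyz',o['tcp_rot']); g=np.array(o['tcp_pos'])-.0188*r.as_matrix()[:,2]; c=g-.082*r.as_matrix()[:,0]
print('grip',g.round(4),'cup axis pt',c.round(4),r.as_matrix().round(2).tolist(),np.round(o['joint_pos'],2).tolist())
q,_=grab('side'); cv2.imwrite('pics/pour1.png',cv2.resize(q[60:270,160:440],(560,420))[...,::-1])
```

```text
grip [0.5416 0.0224 0.203 ] cup axis pt [0.6226 0.01   0.2019] [[-0.99, 0.12, -0.09], [0.15, 0.83, -0.53], [0.01, -0.54, -0.84]] [-0.92, 0.59, 0.74, 1.76, 0.15, 1.16, 1.12]
```

View pics/pour1.png

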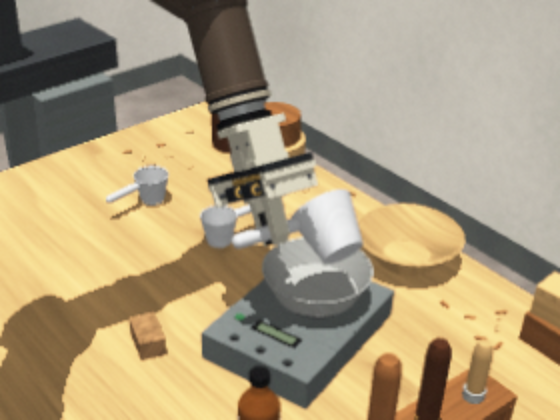

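The cup is tilted about 60° over the pan and nothing has spilled yet. I continue the roll.

Call:
servo_tool --pt "0 -0.0026 0 0.14 0 0 1" --pt "0 -0.0026 0 0.14 0 0 1" --pt "0 -0.0022 0 0.12 0 0 1" --pt "0 -0.0022 0 0.12 0 0 1" --pt "0 -0.0022 0 0.12 0 0 1" --pt "0 -0.0022 0 0.12 0 0 1" --pt "0 -0.0022 0 0.12 0 0 1" --pt "0 -0.0022 0 0.12 0 0 1" --pt "0 0 0 0 0 0 1" --pt "0 0 0 0 0 0 1"

```text
t: 21.02
tcp_pos: [0.5391, -0.0033, 0.2058]
tcp_rot: [-1.576, -0.008, 2.978]
wrist_force: [0.2, 0.5, -0.7]
finger_gap: 0.207
finger_force: 30.0
```

```bash
cat > pan.py <<'E'
from h import *
import sys
o=readout.get_obs(); r=R.from_euler('xyz',o['tcp_rot']); g=np.array(o['tcp_pos'])-.0188*r.as_matrix()[:,2]; c=g-.082*r.as_matrix()[:,0]
print('grip',g.round(4),'cup axis pt',c.round(4),np.round(o['tcp_rot'],3),np.round(o['joint_pos'],2).tolist(),o['t'])
a,_=grab('top'); q,_=grab('side')
cv2.imwrite('pics/%s.png'%sys.argv[1],np.hstack([cv2.resize(a[120:270,240:380],(373,400)),cv2.resize(q[150:270,240:380],(420,400))[:,:]])[...,::-1])
E
python3 pan.py pour2
```

```text
grip [0.5421 0.0153 0.2059] cup axis pt [0.623  0.0019 0.2052] [-1.576 -0.008  2.978] [-1.1, 1.21, 0.85, 1.62, 0.47, 1.51, 0.89] 21.025
```

View pics/pour2.png

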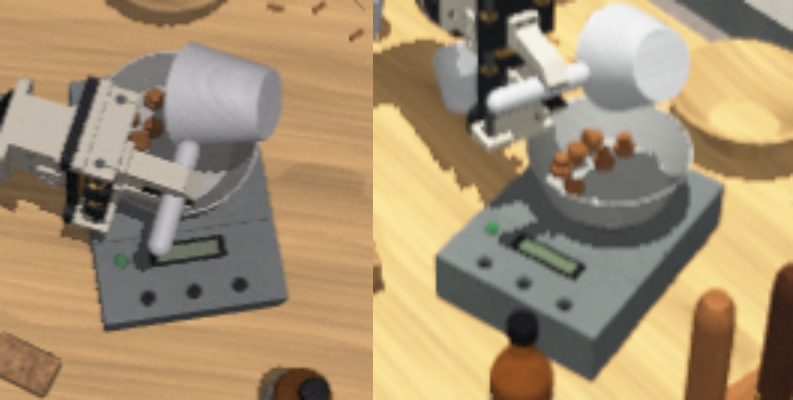

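Six brown knobs lie in the pan: in the right crop at about (593,135), (625,145), (578,150), (603,158), (563,160) and (573,185). The cup's mouth is turned down over them. I tilt a little further, then roll back.

Call:
servo_tool --pt "0 -0.03 0 0 0 0 1" --pt "0 -0.005 0 0.17 0 0 1" --pt "0 0 0 0.05 0 0 1" --pt "0 0 0 -0.1 0 0 1" --pt "0 0.003 0 -0.17 0 0 1" --pt "0 0.003 0 -0.17 0 0 1" --pt "0 0.003 0 -0.17 0 0 1" --pt "0 0.003 0 -0.17 0 0 1" --pt "0 0.003 0 -0.17 0 0 1" --pt "0 0.003 0 -0.17 0 0 1" --pt "0 0.003 0 -0.17 0 0 1" --pt "0 0.003 0 -0.17 0 0 1" --pt "0 0.003 0 -0.17 0 0 1" --pt "0 0.003 0 -0.17 0 0 1" --pt "0 0.003 0 -0.17 0 0 1" --pt "0 0.003 0 -0.17 0 0 1" --pt "0 0 0 0 0 0 1" --pt "0 0 0 0 0 0 1"

```text
t: 23.38
tcp_pos: [0.5424, 0.0192, 0.2198]
tcp_rot: [2.793, -0.009, 2.979]
wrist_force: [-0.6, 0.9, -1.7]
finger_gap: 0.203
finger_force: 30.0
```

```bash
python3 go.py .4343 .3262 .1
```

```text
[0.5424 0.0192 0.2198] [ 2.7934 -0.0089  2.9794] [-0.301, 0.337, 0.526, 1.862, -0.589, 1.09, 1.916] 23.38
axes [[-0.987, 0.155, 0.047], [0.161, 0.927, 0.338], [0.009, 0.341, -0.94]]
shift [0.1552 0.227  0.2113]
```

Call:
servo_tool --pt "0 0.002 0 -0.1 0 0 1" --pt "0.0222 0.0354 0.0205 0 0 0 1" --pt "0.0222 0.0354 0.0205 0 0 0 1" --pt "0.0222 0.0354 0.0205 0 0 0 1" --pt "0.0222 0.0354 0.0205 0 0 0 1" --pt "0.0222 0.0354 0.0205 0 0 0 1" --pt "0.0222 0.0354 0.0205 0 0 0 1" --pt "0.0222 0.0354 0.0205 0 0 0 1" --pt "0 0 0 0 0 0 1" --pt "0 0 0 0 0 0 1"

```text
t: 24.62
tcp_pos: [0.4345, 0.3292, 0.2001]
tcp_rot: [2.692, -0.008, 2.984]
wrist_force: [-0.3, 0.0, -1.5]
finger_gap: 0.21
finger_force: 30.0
```

```bash
cat > chk.py <<'E'
from h import *
from m_circ import circ
p,d=grab('top'); z=load('top'); P=cloud('top',z); Z=P[...,2]; hsv=cv2.cvtColor(p,cv2.COLOR_RGB2HSV)
m=(np.hypot(P[...,0]-.625,P[...,1]-.0203)<.075)&(Z>.06)&(Z<.13)&(hsv[...,1]>90)
n,l,st,ce=cv2.connectedComponentsWithStats(m.astype(np.uint8))
for i in range(1,n):
    if st[i,4]>5: print('pan blob',st[i,4],P[l==i].mean(0).round(3),P[l==i].max(0)[2].round(3),P[l==i].min(0).round(3))
o=readout.get_obs(); r=R.from_euler('xyz',o['tcp_rot']).as_matrix(); c=np.array(o['tcp_pos'])-.0188*r[:,2]-.082*r[:,0]
q=P[(np.linalg.norm(P-c,axis=-1)<.06)&(hsv[...,1]<60)&(Z>c[2]+.006)]
print('cup axis pt',c.round(4),len(q))
rr=np.linalg.norm(q[:,:2]-np.array(c[:2]),axis=1); w=q[rr>.03]; A=np.c_[w[:,:2]-c[:2],np.ones(len(w))]
for _ in range(4):
    s=np.linalg.lstsq(A,w[:,2],rcond=None)[0]; e=w[:,2]-A@s; k=abs(e)<max(.003,e.std()); w,A=w[k],A[k]
print('rim plane slopes,z',s.round(3),len(w),'circ',circ(w))
k=P[(np.linalg.norm(P-c,axis=-1)<.075)&(hsv[...,1]>110)&(Z>c[2]-.06)]; print('brown in cup',len(k))
E
sed -n '/^def circ/,/return/p' c.py | sed '1i import numpy as np' > m_circ.py; python3 chk.py; python3 go.py .4343 .3262 .1
```

```text
pan blob 48 [0.664 0.043 0.08 ] 0.088 [0.657 0.034 0.072]
pan blob 47 [0.641 0.067 0.084] 0.092 [0.634 0.059 0.071]
pan blob 46 [0.635 0.04  0.081] 0.089 [0.626 0.032 0.071]
pan blob 98 [0.604 0.059 0.083] 0.09 [0.586 0.048 0.071]
pan blob 57 [0.584 0.017 0.083] 0.092 [0.575 0.008 0.068]
cup axis pt [0.5149 0.3072 0.2164] 122
rim plane slopes,z [-0.037 -0.054  0.231] 65 circ (array([0.5166627 , 0.30989653]), np.float64(0.042824151814853655))
brown in cup 0
[0.4351 0.3283 0.2001] [ 2.6924 -0.0083  2.9815] [-0.775, 0.216, 0.316, 2.093, -0.705, 0.696, 1.452] 24.68
axes [[-0.987, 0.147, 0.062], [0.159, 0.889, 0.43], [0.008, 0.434, -0.901]]
shift [-0.0004 -0.0455  0.0892]
```

All six knobs are in the pan (five blobs, one of double area) and the cup is empty and level. I lower it.

Call:
servo_tool --pt "0 -0.0152 0.0316 0 0 0 1" --pt "0 -0.0152 0.0316 0 0 0 1" --pt "0 -0.0152 0.0316 0 0 0 1" --pt "0 -0.0152 0.0316 0 0 0 1" --pt "0 0 0 0 0 0 1" --pt "0 0 0 0 0 0 1" --pt "0 0 0 0 0 0 1"

```text
t: 25.55
tcp_pos: [0.435, 0.329, 0.0613]
tcp_rot: [2.69, -0.007, 2.98]
wrist_force: [0.1, -0.5, -1.1]
finger_gap: 0.209
finger_force: 30.0
```

```bash
python3 go.py .4343 .329 .0434
```

```text
[0.435  0.329  0.0613] [ 2.6904 -0.0069  2.9804] [-0.585, 0.452, 0.097, 2.214, -1.148, 0.437, 1.956] 25.55
axes [[-0.987, 0.147, 0.064], [0.161, 0.888, 0.431], [0.007, 0.436, -0.9]]
shift [ 0.0006 -0.0079  0.0161]
```

Call:
servo_tool --pt "0 -0.004 0.008 0 0 0 1" --pt "0 -0.003 0.006 0 0 0 1" --pt "0 0 0 0 0 0 1" --pt "0 0 0 0 0 0 1"

```text
t: 26.05
tcp_pos: [0.434, 0.3285, 0.0445]
tcp_rot: [2.692, -0.009, 2.98]
wrist_force: [-0.6, -0.4, -0.1]
finger_gap: 0.209
finger_force: 30.0
```

Call:
servo_tool --pt "0 -0.001 0.002 0 0 0 1" --pt "0 0 0 0 0 0 1" --pt "0 0 0 0 0 0 1"

```text
t: 26.42
tcp_pos: [0.4332, 0.3292, 0.0424]
tcp_rot: [2.69, -0.01, 2.982]
wrist_force: [-3.2, -0.4, 6.9]
finger_gap: 0.211
finger_force: 30.0
```

Call:
servo_tool --pt "0 0 0 0 0 0 0.6" --pt "0 0 0 0 0 0 0.5" --pt "0 0 0 0 0 0 0.5" --pt "0 0 0 0 0 0 0.5" --pt "0 0 -0.02 0 0 0 0.5" --pt "0 0 -0.04 0 0 0 0.5" --pt "0 0 -0.05 0 0 0 0.5" --pt "0 0 -0.05 0 0 0 0.5" --pt "0 -0.05 -0.03 0 0 0 0.5" --pt "0 -0.05 0 0 0 0 0.5" --pt "0 0 0 0 0 0 0.5"

```text
t: 27.8
tcp_pos: [0.4065, 0.1549, 0.1686]
tcp_rot: [2.693, -0.011, 2.975]
wrist_force: [0.4, -0.2, 0.2]
finger_gap: 0.496
finger_force: 0.0
```

```bash
cat > fin.py <<'E'
from h import *
from m_circ import circ
p,d=grab('top'); q,_=grab('side'); z=load('top'); P=cloud('top',z); Z=P[...,2]
m=(Z>.066)&(Z<.085)&(np.hypot(P[...,0]-.514,P[...,1]-.306)<.06); w=P[m]; c,r=circ(w); rr=np.linalg.norm(w[:,:2]-c,axis=1); w=w[abs(rr-.0445)<.006]; c,r=circ(w)
A=np.c_[w[:,:2]-c,np.ones(len(w))]; print('cup',c.round(4),r,len(w),'slopes,z',np.linalg.lstsq(A,w[:,2],rcond=None)[0].round(3))
cv2.imwrite('pics/fin.png',np.hstack([cv2.resize(p[100:300,140:480],(400,235)),cv2.resize(q[120:320,150:430],(400,286))[:235]])[...,::-1])
E
python3 fin.py; python3 go.py|head -1
```

```text
cup [0.5141 0.3071] 0.044092273231119805 237 slopes,z [-0.005 -0.024  0.074]
[0.4073 0.1578 0.1695] [ 2.6919 -0.0096  2.9791] [-0.477, 0.167, 0.393, 2.263, -0.762, 0.768, 1.886] 27.9
```

View pics/fin.png

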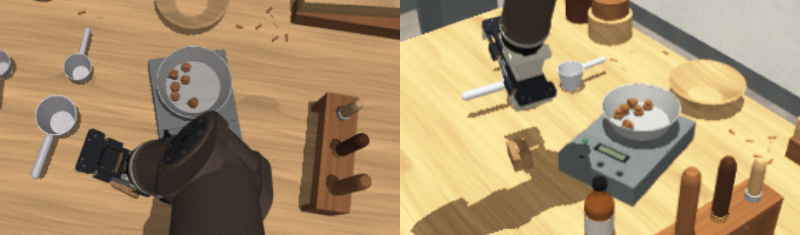

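The final view shows six knobs in the pan, the empty cup standing upright at left, the awl seated in its hole, and the gripper clear of everything.

```bash
python3 -c "
from cell import job; print(job.job_done())"
```

```text
the job is handed in; nothing more can be done
None
```

I handed the job in at about 28 s of the 72 s limit: tare pressed with the awl while the pan was empty, all six knobs in the pan, the empty cup upright on the bench, and the awl back in its rack hole. The hand-in gave no verdict.

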